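Close the instrument cassette and pin it shut

TASK

Swing the open lid of the steel instrument cassette down onto its tray, then take the yellow pin from the rack and push it down through the hole in the lid's yellow tab into the hole of the tray below, all the way to the pin's collar. The sprung seal pushes the lid back up, so finish while still gripping the pin and pressing it down firmly, with the lid held fully shut: do not let go at the end. Leave the other pins, the loose instruments, the bowl and the mouse where they are.

Things in the scene. Friction and masses are not known exactly. Their poses are not given: they have to be found in the camera images.
- cassette: Fixed steel tray of the cassette, 120 (x) x 180 (y) x 45 mm high, origin at the centre of its underside on the table; pose varies. The lid is hinged along its top +x edge (the far side). An aluminium block, 34 x 36 mm and as high as the tray, stands against the middle of its -x side and has the hole for the pin.
- bore (a point): Centre of the mouth of the vertical pin hole in the block, 77 mm from the tray's centre towards its -x side, 45 mm above the table. The hole is 11 mm wide with a 2 mm chamfer and goes right through to the table.
- hinge (a point): Middle of the lid's hinge axis, 60 mm from the tray's centre towards its +x side, 48 mm above the table. The axis runs along the tray's y.
- lid_angle (a joint): Lid angle in rad: 0 fully shut, larger is more open; starts at 0.8 to 1.3. Flat perforated steel plate 120 x 180 mm, 6 mm thick (hinge axis at mid thickness), plus the tab. When open its outer face looks up and away from the robot. Stiff hinge (0.16 N m friction): it stays at any angle; 1 to 3 N near the free edge moves it. See lid_hole for the seal.
- lid_hole (a point): Yellow tab on the lid's free edge, 34 x 36 x 6 mm. Origin: centre of its 12 mm through hole, on the underside, 137 mm from the hinge axis; z up along the hole when shut, when it lies straight above the tray's hole. A blue sprung seal under the free edge lifts the unpressed lid about 0.05 rad (7 mm at the tab); about 8 N down at the tab shuts it fully.
- rack: Fixed white rack, 200 (its x) x 50 (its y) x 45 mm high, origin at the centre of its underside, with three 11 mm holes through its top in a row along its x at -70, 0 and +70 mm, a pin standing in each. Pose varies.
- yellow_pin: The pin to use, about 60 g, upright in one of the rack's holes, collar on the rack top (tip 15 mm above the table). Steel shank 8 mm thick, 30 mm long, tapered tip; collar 22 mm wide, from 30 to 34 mm above the tip; round yellow grip 16 mm wide, from 34 to 70 mm above the tip. Origin at the tip, z along the pin to the grip.
- blue_pin: Bystander: the same pin with a blue grip, in another hole of the rack.
- green_pin: Bystander: the same pin with a green grip, in another hole of the rack.
- bowl: Bystander: loose steel bowl, 110 mm across, 45 mm high, origin under its centre.
- scissors: Bystander: loose steel scissors lying flat, 135 mm long, 8 mm high.
- forceps: Bystander: loose steel forceps lying flat, 130 mm long, 6 mm high.
- mouse: Bystander: loose grey computer mouse, 105 x 62 mm, 34 mm high, on a blue mat.
- lid: The lid itself with its yellow tab, origin on the middle of the hinge axis; shut, its axes are the tray's and it reaches from the hinge 120 mm to -x, the tab 154 mm.
Things that resemble listed ones, but are neither listed nor needed, are in the scene too. Leave any pink or red look-alike of the cassette alone. What is shaped like the yellow_pin but pink is not meant.

How it is judged:
By the outcome, as a careful person would: the job done as asked, in the order asked, and still so for the second after the job is handed in, while the arm keeps its last pose, push and grip.
It also fails if it takes over 48 s, if anything falls off the work surface, if the arm or the gripper's body presses on something with over 40 N, if the wrist force passes 120 N, or if a joint passes its speed limit or range.

ROBOT

A 6-joint arm with a two-finger parallel gripper is mounted at the origin on the work surface. World frame = base frame: x ahead of the robot, y to its left, z up, the work surface at z = 0. Lengths are in m, angles in rad, forces in N, time in s.
With the tool pointing down it reaches from about 0.3 to 0.875 m from the base axis. Payload 4.2 kg.
Tool frame: the origin (TCP) lies midway between the tips of the shut fingers; the grasp point (between the pads) lies arm.pinch_z behind it (arm.pinch_z is the distance from the TCP to the grasp point, in m); z points along the fingers, y is the direction in which the jaws open and shut (so a half turn about z gives the same grasp; the last joint's range is limited). The gripper opens to 85 mm and grips with 20 to 120 N. Pads are 22 mm wide; open, the fingers measure 114 mm over their backs; the gripper's body (76 mm by 85 mm) begins 54 mm behind the grasp point. The pads swing forward as they close: fully open they stand 13 mm farther back than shut.
Start: joints at [-1.14, 0.32, 1.565, -0, 1.257, -0.02], TCP at [0.251, -0.518, 0.231] pointing down, gripper open.
Joint ranges: [-3.11, 3.11], [-0.84, 2.01], [0.21, 2.61], [-1.34, 4.49], [0.05, 2.63], [-2.56, 2.56]. Speed limits (rad/s): [2.57, 2.57, 3.14, 3.14, 3.14, 3.14].

INTERFACE

Orientations are given as [roll, pitch, yaw] about the fixed x, y, z axes, in that order (R = Rz(yaw) Ry(pitch) Rx(roll)).
In Python, from bench import arm gives the robot as it stands. Calls block until the motion is done:
- arm.move_to(position, orientation): joint-space move of the TCP to a pose.
- arm.servo_line(position, orientation=None, max_speed=0.15): straight line of the TCP; orientation=None keeps the orientation; max_speed is the mean speed in m/s.
- arm.move_j(angles): joint-space move.
- arm.open() and arm.close(): open the fingers fully, or close them until they stop; the grip force is fixed at half the most.
- arm.wait(seconds).
- arm.inverse_kinematics(position, orientation): joint angles nearest the present ones, or None.
- arm.read_state(): the state.
- arm.read_camera(name): name is "scene" or "side" or "wrist"; returns the picture (480x640x3 uint8, red, green, blue); there is no depth.
- arm.camera_model(name): a dict with "intrinsics" (3x3 intrinsics, pixels), "xyz" and "orientation" of the camera in the world; the wrist camera has in their place "hand_eye" (4x4, takes a point from camera to tool coordinates, whose origin is the TCP and whose axes are the flange's). Camera axes: x right, y down, z forward; pixel columns grow to the right and rows downward; lengths in m; the calibration is good to about 2 mm. A picture is of the moment at which its call begins: read the wrist's pose just before it. camera_model takes no time and is no camera call.
A pose or a line that the arm cannot do raises arm.PlanningError and nothing moves.
- arm.sign_off(): hands the job in, once; it reports no verdict.
The state is a dict: "time": time; "joint_pos": joint angles; "qvel": joint speeds; "joint_efforts": joint torques, N m; "eef_pos": TCP position; "tcp_rot": TCP orientation; "wrist_force": force on the tool from outside, world axes, zero at the start; "ft_torque": the same for the moment, N m; "finger_gap": opening from 0.0 (shut) to 1.0 (fully open).
Only numpy, scipy, OpenCV 4.12 (cv2) and the standard library are available. Lean on these libraries where they do the work, as an engineer would, in place of code of your own. Each camera call takes 0.05 s, during which the arm holds its last target.

## Working session

There is one attempt and no reset: what is moved stays moved. The work goes in short steps, each a Python script; the robot and the scene stay as the last script left them, time stands still between calls to the robot, and variables do not carry over. Pictures are saved under pics/ and viewed, and the job is handed in when it is done.

```bash
ls; mkdir -p pics
python3 - <<'E'
from bench import arm
import cv2,json
for n in ["scene","side","wrist"]:
    s=arm.read_state() 
    im=arm.read_camera(n); cv2.imwrite(f"pics/{n}0.png",im[:,:,::-1])
    print(n,arm.camera_model(n))
print(arm.read_state(),arm.pinch_z)
E
```

```text
pics
scene {'intrinsics': array([[592.7700677 ,   0.        , 319.58548488],
       [  0.        , 592.7700677 , 248.1816406 ],
       [  0.        ,   0.        ,   1.        ]]), 'xyz': array([ 1.34544429, -0.7070985 ,  1.19740403]), 'orientation': array([-2.38925954, -0.01680074,  0.86918303])}
side {'intrinsics': array([[501.16356135,   0.        , 317.85251007],
       [  0.        , 501.16356135, 238.32775673],
       [  0.        ,   0.        ,   1.        ]]), 'xyz': array([ 0.25516216, -0.80033469,  0.63668428]), 'orientation': array([-2.15241652, -0.01516514, -0.35986406])}
wrist {'intrinsics': array([[337.74295301,   0.        , 322.33227189],
       [  0.        , 337.74295301, 241.72638844],
       [  0.        ,   0.        ,   1.        ]]), 'hand_eye': array([[-1.08301959e-04, -9.49903903e-01, -3.12542099e-01,
         8.03266101e-02],
       [ 9.99999250e-01, -4.84238657e-04,  1.12521901e-03,
        -6.34086931e-04],
       [-1.22019490e-03, -3.12541743e-01,  9.49903243e-01,
        -1.42296332e-01],
       [ 0.00000000e+00,  0.00000000e+00,  0.00000000e+00,
         1.00000000e+00]])}
{'time': 0.15, 'joint_pos': array([-1.13999905e+00,  3.20157124e-01,  1.56534575e+00,  1.83882667e-05,
        1.25739402e+00, -1.99967585e-02]), 'qvel': array([-1.45241821e-03, -2.56333343e-03, -2.85146295e-03,  3.10369808e-06,
        1.00665959e-03,  6.52034641e-04]), 'joint_efforts': array([-1.00636928e-03, -4.15843499e+01, -2.34346014e+01, -1.31125516e-04,
        6.00855288e-03,  9.22686013e-06]), 'eef_pos': array([ 0.25038512, -0.51725343,  0.23068906]), 'tcp_rot': array([-3.14028903e+00, -4.35604625e-05,  4.50788331e-01]), 'wrist_force': array([ 0.14327943, -0.06083755,  0.15462413]), 'ft_torque': array([-0.01267949, -0.02148419,  0.00502959]), 'finger_gap': 0.9977201437422865} 0.0187
```

View pics/scene0.png

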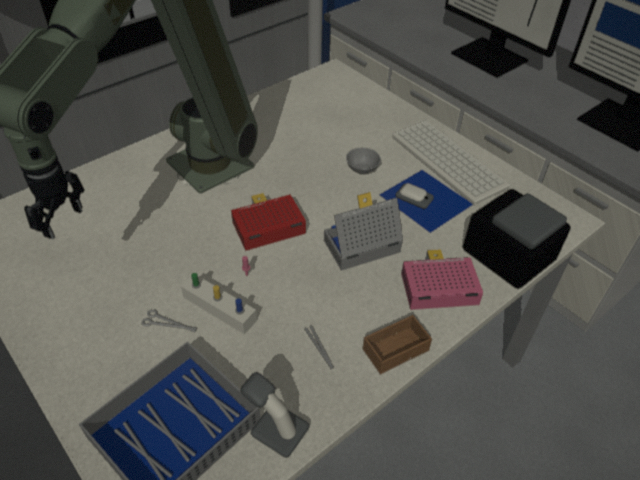

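View pics/side0.png

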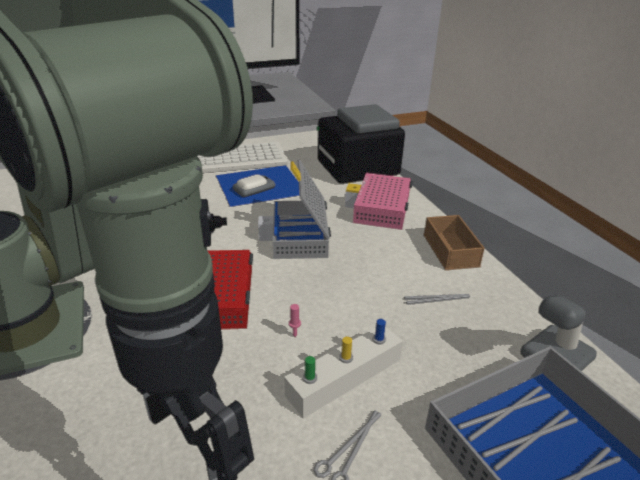

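View pics/wrist0.png

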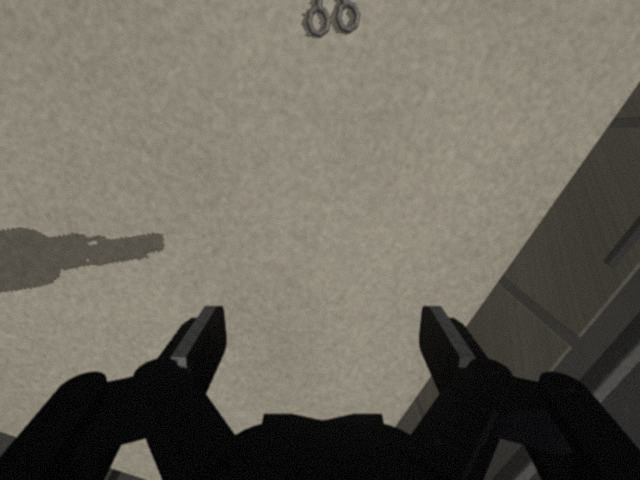

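```bash
cat > h.py <<'E'
import numpy as np, cv2
from scipy.spatial.transform import Rotation as Ro
from scipy.optimize import least_squares
def rpy(o): return Ro.from_euler('xyz',o).as_matrix()
def T(p,R):
    M=np.eye(4); M[:3,:3]=R; M[:3,3]=p; return M
def cam(arm,n,state=None):
    m=arm.camera_model(n); K=np.array(m['intrinsics'])
    if n=='wrist': C=T(state['eef_pos'],rpy(state['tcp_rot']))@np.array(m['hand_eye'])
    else: C=T(m['xyz'],rpy(m['orientation']))
    return K,C
def proj(KC,P):
    K,C=KC; P=np.atleast_2d(P); q=(P-C[:3,3])@C[:3,:3]; q=q@K.T
    return q[:,:2]/q[:,2:]
def ray(KC,uv,z):
    K,C=KC; d=C[:3,:3]@np.linalg.inv(K)@np.array([uv[0],uv[1],1.]); o=C[:3,3]
    return o+d*(z-o[2])/d[2]
E
python3 - <<'E'
import cv2
a=cv2.imread('pics/scene0.png'); b=cv2.imread('pics/side0.png')
cv2.imwrite('pics/c1.png',cv2.resize(a[180:280,310:420],None,fx=6,fy=6,interpolation=cv2.INTER_CUBIC)[:600])
cv2.imwrite('pics/c2.png',cv2.resize(a[250:340,170:290],None,fx=6,fy=6,interpolation=cv2.INTER_CUBIC))
cv2.imwrite('pics/c3.png',cv2.resize(b[155:265,255:345],None,fx=5,fy=5,interpolation=cv2.INTER_CUBIC))
cv2.imwrite('pics/c4.png',cv2.resize(b[300:420,270:420],None,fx=5,fy=5,interpolation=cv2.INTER_CUBIC))
E
```

```text
(no output)
```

View pics/c1.png

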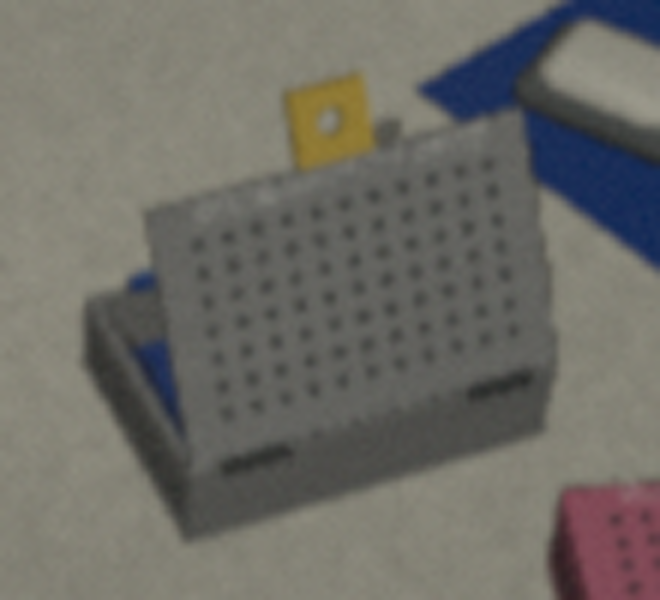

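View pics/c2.png

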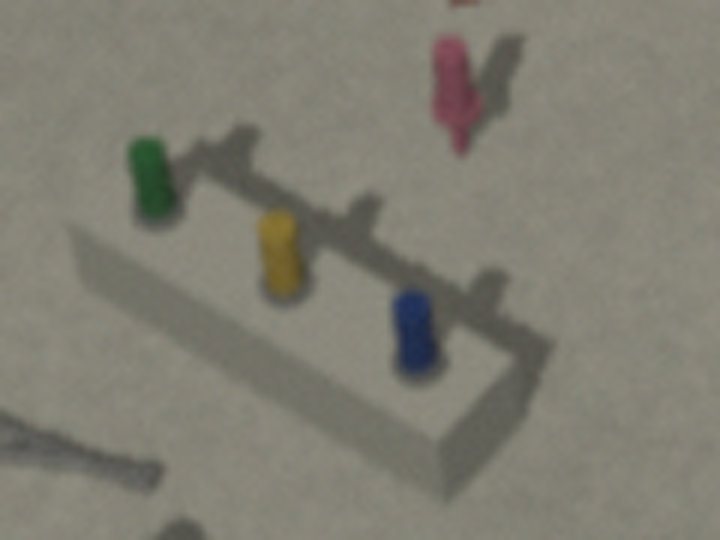

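View pics/c3.png

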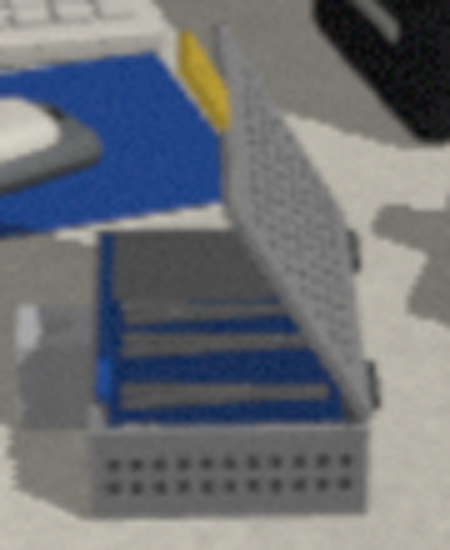

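View pics/c4.png

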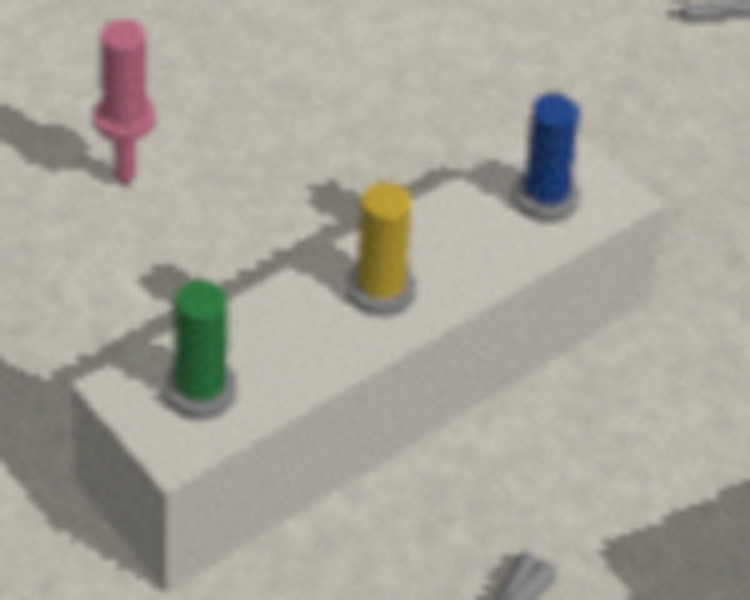

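```bash
cat > fit.py <<'E'
from h import *
from bench import arm
S=cam(arm,'scene'); D=cam(arm,'side')
c1=lambda u,v:(310+(u+.5)/6-.5,180+(v+.5)/6-.5)
c3=lambda u,v:(255+(u+.5)/5-.5,155+(v+.5)/5-.5)
c2=lambda u,v:(170+(u+.5)/6-.5,250+(v+.5)/6-.5)
c4=lambda u,v:(270+(u+.5)/5-.5,300+(v+.5)/5-.5)
def W(p,P):
    x,y,t=p[:3]; c,s=np.cos(t),np.sin(t); P=np.array(P,float)
    return np.array([x+c*P[0]-s*P[1],y+s*P[0]+c*P[1],P[2]])
def lid(p,r,y,z):
    a=p[3]; return W(p,[.06-r*np.cos(a)+z*np.sin(a),y,.048+r*np.sin(a)+z*np.cos(a)])
obs=[(S,c1(185,540),lambda p:W(p,[.06,-.09,0])),(S,c1(545,432),lambda p:W(p,[.06,.09,0])),
(S,c1(88,365),lambda p:W(p,[-.06,-.09,0])),(S,c1(88,300),lambda p:W(p,[-.06,-.09,.045])),
(S,c1(328,121),lambda p:lid(p,.137,0,.003)),(S,c1(287,92),lambda p:lid(p,.154,-.018,.003)),(S,c1(360,74),lambda p:lid(p,.154,.018,.003)),
(S,c1(148,212),lambda p:lid(p,.12,-.09,.003)),(S,c1(523,112),lambda p:lid(p,.12,.09,.003)),
(D,c3(90,515),lambda p:W(p,[-.06,-.09,0])),(D,c3(365,513),lambda p:W(p,[.06,-.09,0])),
(D,c3(90,430),lambda p:W(p,[-.06,-.09,.045])),(D,c3(367,428),lambda p:W(p,[.06,-.09,.045]))]
f=lambda p:np.concatenate([proj(o[0],o[2](p))[0]-o[1] for o in obs])
r=least_squares(f,[.75,-.1,0,1.],loss='soft_l1'); print('cass',r.x); print(f(r.x).reshape(-1,2).round(1))
p=r.x
print('bore',W(p,[-.077,0,.045]),'hole open',lid(p,.137,0,-.003))
# rack
ro=[(S,c2(437,445),[.1,-.025,.045]),(S,c2(447,500),[.1,-.025,0]),(S,c2(70,228),[-.1,-.025,.045]),(S,c2(550,345),[.1,.025,.045]),
(S,c2(278,220),[0,0,.085]),(S,c2(147,147),[-.07,0,.085]),(S,c2(412,298),[.07,0,.085]),
(D,c4(387,197),[0,0,.085]),(D,c4(200,293),[-.07,0,.085]),(D,c4(556,107),[.07,0,.085]),
(D,c4(165,490),[-.1,-.025,.045]),(D,c4(165,590),[-.1,-.025,0]),(D,c4(660,207),[.1,-.025,.045])]
f=lambda p:np.concatenate([proj(o[0],W(p,o[2]))[0]-o[1] for o in ro])
for t in (0,.5,-.5):
    q=least_squares(f,[.5,-.3,t],loss='soft_l1')
    print('rack',q.x,q.cost); 
print(f(q.x).reshape(-1,2).round(1))
E
python3 fit.py
```

```text
cass [ 0.57054771  0.1280957  -0.31933748  1.01827738]
[[ 0.3  0.4]
 [ 0.2  0.7]
 [-0.5 -0.6]
 [-0.1 -1.1]
 [ 0.5 -0.3]
 [-0.  -0.1]
 [ 0.5 -0.4]
 [-0.4 -0.6]
 [ 0.1 -0.7]
 [ 0.4  0.6]
 [ 0.4  0.3]
 [-0.4  0.3]
 [ 0.5  0.2]]
bore [0.49744055 0.1522689  0.045     ] hole open [0.5568228  0.1326339  0.16304061]
rack [ 0.5010739  -0.29608337  0.27294704] 8.800421629281482
rack [ 0.5010739  -0.29608337  0.27294703] 8.800421629282814
rack [ 0.5010739  -0.29608337  0.27294704] 8.800421629281693
[[ 0.7 -1.1]
 [ 0.5  0.7]
 [-0.4 -2.2]
 [-5.   1.8]
 [ 0.2  0.4]
 [ 0.4 -0.1]
 [ 0.4  0.5]
 [-0.4  0. ]
 [-0.1  0.6]
 [-0.3 -0.1]
 [-0.1  0.2]
 [-0.1  0.1]
 [ 0.6 -0.7]]
```

```bash
cat > lid.py <<'E'
from h import *
from bench import arm
p=np.array([0.57054771,0.1280957,-0.31933748,1.01827738]); t=p[2]
R=np.array([[np.cos(t),-np.sin(t),0],[np.sin(t),np.cos(t),0],[0,0,1]])
def pose(a,off=0,r=.110,w=.011):
    return np.array([p[0],p[1],0])+R@np.array([.06-r*np.cos(a)+(.003+off)*np.sin(a)+w,0,.048+r*np.sin(a)+(.003+off)*np.cos(a)])
o=[np.pi,0,t]
P0=pose(p[3],.03); hi=P0.copy(); hi[2]=.30
print(P0,arm.inverse_kinematics(hi,o),arm.inverse_kinematics(P0,o),arm.inverse_kinematics(pose(0),o))
arm.close()
arm.move_to(hi,o); arm.servo_line(P0,o,.2)
print(arm.read_state()['time'],arm.read_state()['wrist_force'])
for a in [1.018,.85,.68,.5,.34,.18,.08,.03]:
    arm.servo_line(pose(a),o,.1); s=arm.read_state(); print(a,s['time'],s['wrist_force'].round(2),(s['eef_pos']-pose(a)).round(4))
    if np.linalg.norm(s['wrist_force'])>20: break
for n in ['scene','side']:
    cv2.imwrite(f'pics/{n}1.png',arm.read_camera(n)[:,:,::-1])
a=cv2.imread('pics/scene1.png'); b=cv2.imread('pics/side1.png')
c=lambda i,k:cv2.resize(i,None,fx=k,fy=k,interpolation=cv2.INTER_CUBIC)
cv2.imwrite('pics/d1.png',np.hstack([c(a[170:290,300:420],3.3),c(b[145:265,255:375],3.3)]))
E
python3 lid.py
```

```text
[0.60981493 0.11511183 0.15895206] [ 1.68037900e-01  3.62004939e-01  1.33002242e+00 -4.44089210e-16
  1.44956530e+00  2.05817171e+00] [ 1.68037900e-01  4.41201743e-01  1.56349409e+00 -4.44089210e-16
  1.13689682e+00  2.05817171e+00] [ 2.36370158e-01  4.59279211e-01  1.85732812e+00 -4.44089210e-16
  8.24985328e-01  2.12650396e+00]
4.3583 [ 0.2272123  -0.61701368  0.29710762]
1.018 4.8083 [-0.18  0.61 -0.08] [0.0007 0.0001 0.0011]
0.85 5.1417 [ 0.04  0.78 -0.84] [ 0.0003 -0.      0.0003]
0.68 5.475 [ 0.97 -0.06 -0.28] [ 0.0002 -0.      0.    ]
0.5 5.825 [-0.71 -0.52  1.3 ] [ 0.0001 -0.0001  0.    ]
0.34 6.15 [-0.12  0.37 -0.19] [ 0.0001 -0.0001 -0.    ]
0.18 6.475 [ 0.79 -1.07 -0.45] [ 0.     -0.0001  0.    ]
0.08 6.7333 [ 0.13 -0.4   0.84] [-0.0001 -0.0001 -0.    ]
0.03 6.9833 [1.89 0.42 2.65] [0.001  0.0002 0.0005]
```

View pics/d1.png

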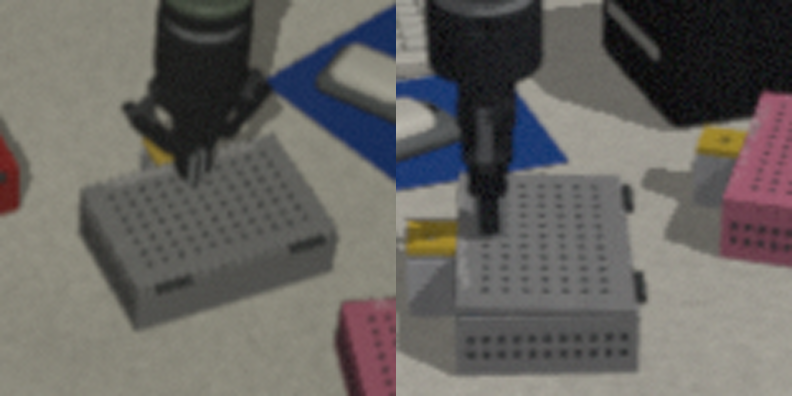

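```bash
cat > l2.py <<'E'
from lid_h import *
for a in [.02,.01,.0,-.01]:
    arm.servo_line(pose(a),o,.05); s=arm.read_state(); print(a,s['time'],s['wrist_force'].round(2))
    if s['wrist_force'][2]>9: break
q=pose(0); q[2]+=.08; arm.servo_line(q,o,.25)
yw=0.273; O=[np.pi,0,yw]
b=np.array([0.4974,0.1523,.15]); arm.move_to(b,O)
arm.wait(.1)
s=arm.read_state(); im=arm.read_camera('wrist'); cv2.imwrite('pics/w1.png',im[:,:,::-1]); print(s['time'],s['eef_pos'],s['tcp_rot'])
np.save('w1.npy',np.r_[s['eef_pos'],s['tcp_rot']])
print('pred bore',proj(cam(arm,'wrist',s),[[.4974,.1523,.045],[.4974,.1523,.051],[.4974,.1523,.058]]))
for n in ['scene','side']:
    cv2.imwrite(f'pics/{n}2.png',arm.read_camera(n)[:,:,::-1])
arm.open()
g=np.array([0.50107,-0.29608,.185]); 
h=b.copy(); h[2]=.25; arm.servo_line(h,O,.3)
arm.move_to(g,O); arm.wait(.1)
s=arm.read_state(); im=arm.read_camera('wrist'); cv2.imwrite('pics/w2.png',im[:,:,::-1]); print(s['time'],s['eef_pos'],s['tcp_rot'])
np.save('w2.npy',np.r_[s['eef_pos'],s['tcp_rot']])
print('pred pin',proj(cam(arm,'wrist',s),[[.50107,-.29608,.085],[.50107,-.29608,.049]]))
E
python3 - <<'E'
s=open('lid.py').read(); i=s.index('P0='); open('lid_h.py','w').write(s[:i])
E
python3 l2.py
```

```text
0.02 7.3333 [2.42 0.19 4.3 ]
0.01 7.5833 [2.28 0.41 4.84]
0.0 7.8333 [1.5  0.4  5.58]
-0.01 8.0833 [ 1.61 -0.82  9.  ]
9.25 [0.49721726 0.15204892 0.14895721] [3.14151035e+00 1.94359076e-03 2.71431008e-01]
pred bore [[322.5228585  240.24279019]
 [322.53612723 242.72449644]
 [322.55238246 245.76477765]]
12.425 [ 0.50160238 -0.29503179  0.18523488] [ 3.14153588e+00 -3.82409366e-04  2.74653770e-01]
pred pin [[323.93070147 243.36618105]
 [323.69601393 230.08839291]]
```

View pics/w1.png

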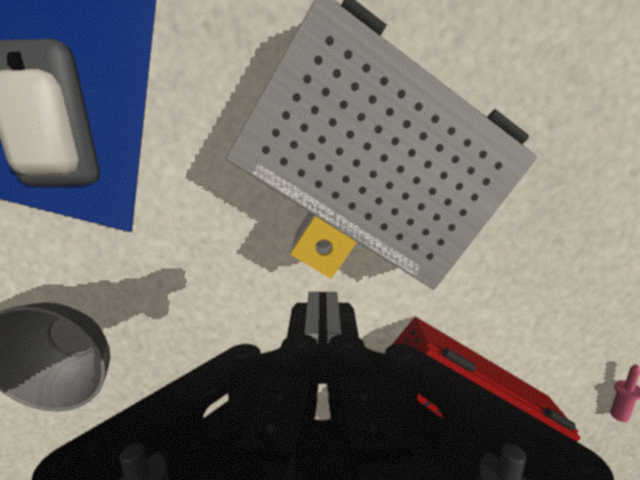

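View pics/w2.png

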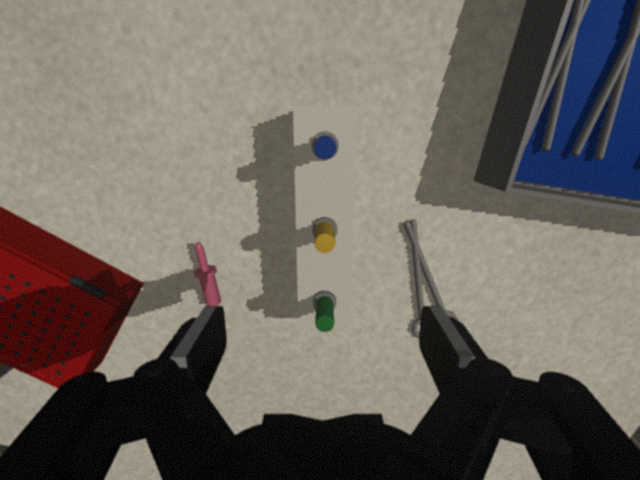

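View pics/side2.png

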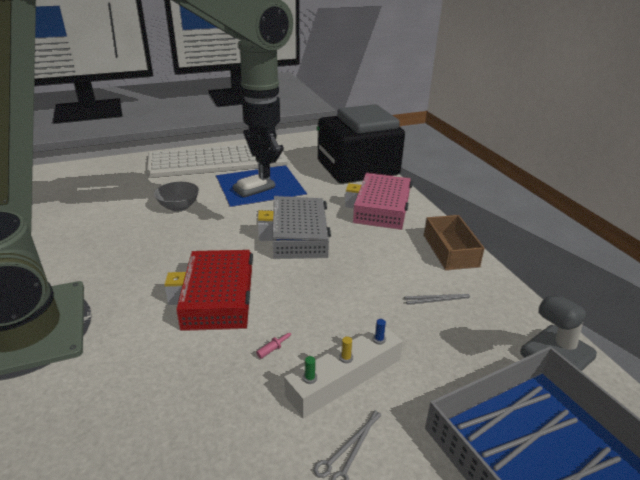

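```bash
cat > m.py <<'E'
from h import *
from bench import arm
import cv2
def st(n): v=np.load(n); return dict(eef_pos=v[:3],tcp_rot=v[3:])
def ymask(im): 
    h=cv2.cvtColor(im,cv2.COLOR_BGR2HSV); return cv2.inRange(h,(18,110,50),(34,255,255))
a=cv2.imread('pics/w1.png'); m=ymask(a)
c,hier=cv2.findContours(m,cv2.RETR_CCOMP,cv2.CHAIN_APPROX_NONE)
A=cam(arm,'wrist',st('w1.npy'))
for i,x in enumerate(c):
    if cv2.contourArea(x)>60: 
        M=cv2.moments(x); e=cv2.minAreaRect(x); u=np.array([M['m10'],M['m01']])/M['m00']
        print(cv2.contourArea(x),u,e,'hole' if hier[0][i][3]>=0 else 'out', ray(A,u,.058),ray(A,u,.051), ray(A,e[0],.058))
B=cam(arm,'wrist',st('w2.npy'))
b=cv2.imread('pics/w2.png'); m=ymask(b); c,_=cv2.findContours(m,cv2.RETR_EXTERNAL,cv2.CHAIN_APPROX_NONE)
for x in c:
    if cv2.contourArea(x)>60: print(cv2.contourArea(x),cv2.boundingRect(x)); print(ray(B,(cv2.boundingRect(x)[0]+cv2.boundingRect(x)[2]/2-.5,243),.085))
cv=lambda i:cv2.resize(i,None,fx=8,fy=8,interpolation=cv2.INTER_CUBIC)
cv2.imwrite('pics/z.png',np.hstack([cv(a[215:285,285:360]),np.zeros((560,4,3),np.uint8)][:1]+[cv(b[210:280,310:335])]))
S=[cv2.imread(f'pics/{n}.png') for n in ('scene0','scene1','scene2')]
cv2.imwrite('pics/z2.png',np.hstack([cv2.resize(s[240:300,215:275],None,fx=4,fy=4) for s in S]))
E
python3 m.py
```

```text
2203.0 [322.7590407  246.93244061] ((322.9294128417969, 247.68235778808594), (50.77307891845703, 46.78486633300781), 32.47119140625) out [0.49657133 0.15191241 0.058     ] [0.49422805 0.15124266 0.051     ] [0.49604538 0.15163655 0.058     ]
184.5 [322.99548329 246.69828365] ((322.7500305175781, 246.75003051757812), (14.849241256713867, 15.55634880065918), 45.0) hole [0.49679202 0.15179459 0.058     ] [0.49445538 0.15112129 0.051     ] [0.49670548 0.15195662 0.058     ]
465.5 (315, 222, 20, 31)
[ 0.50146778 -0.29641516  0.085     ]
```

View pics/z.png

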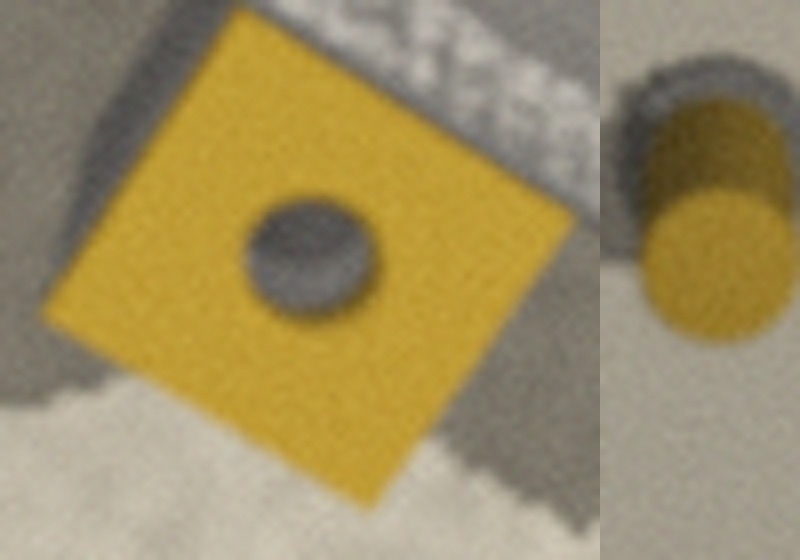

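View pics/z2.png

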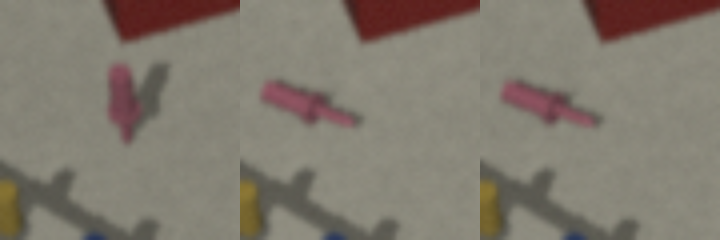

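```bash
cat > g.py <<'E'
from h import *
from bench import arm
O=[np.pi,0,.273]
arm.servo_line([.5013,-.2963,.051],O,.12); arm.wait(.1)
s=arm.read_state(); print(s['time'],s['eef_pos'],s['wrist_force'].round(2))
arm.close(); s=arm.read_state(); print(s['time'],s['finger_gap'],s['wrist_force'].round(2))
arm.servo_line([.5013,-.2963,.16],O,.12)
s=arm.read_state(); print(s['time'],s['finger_gap'],s['eef_pos'],s['wrist_force'].round(2))
arm.move_to([.4970,.1520,.150],O); arm.wait(.3)
s=arm.read_state(); print(s['time'],s['finger_gap'],s['eef_pos'],s['tcp_rot'],s['wrist_force'].round(2))
np.save('w3.npy',np.r_[s['eef_pos'],s['tcp_rot']])
for n in ['wrist','scene','side']:
    cv2.imwrite(f'pics/{n}3.png',arm.read_camera(n)[:,:,::-1])
KC=cam(arm,'wrist',s); e=s['eef_pos']
print(proj(KC,[e+[0,0,d] for d in (-.036,-.002,.034)]))
a=cv2.imread('pics/scene3.png'); b=cv2.imread('pics/side3.png')
c=lambda i,k:cv2.resize(i,None,fx=k,fy=k,interpolation=cv2.INTER_CUBIC)
cv2.imwrite('pics/d3.png',np.hstack([c(a[140:260,300:420],3.3),c(b[125:245,205:325],3.3)]))
E
python3 g.py
```

```text
13.8417 [ 0.50176908 -0.29659591  0.05181503] [ 0.59 -0.58 -0.21]
14.4917 0.1677421611475706 [0.04 0.5  2.02]
15.55 0.1710462415413998 [ 0.50074489 -0.29597483  0.1591135 ] [ 0.19  0.6  -0.37]
17.4917 0.17069755601028905 [0.49721283 0.15148615 0.14998547] [ 3.14157554e+00 -9.06491229e-06  2.71997717e-01] [-0.68  0.35 -0.65]
[[323.05744421 277.35750736]
 [323.27681614 306.57748609]
 [323.62982453 353.59761959]]
```

View pics/d3.png

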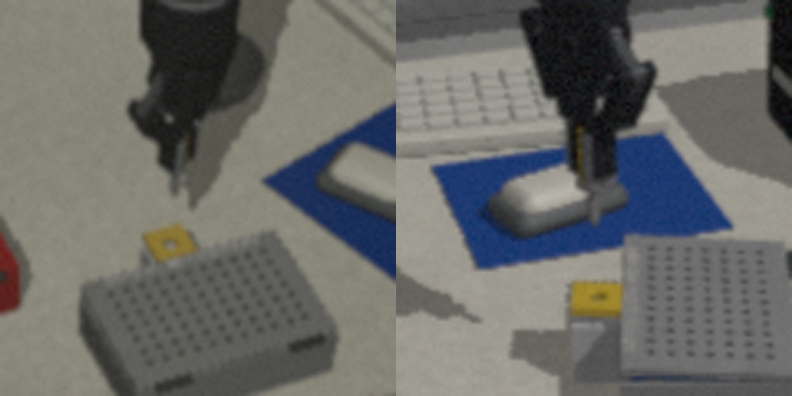

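View pics/wrist3.png

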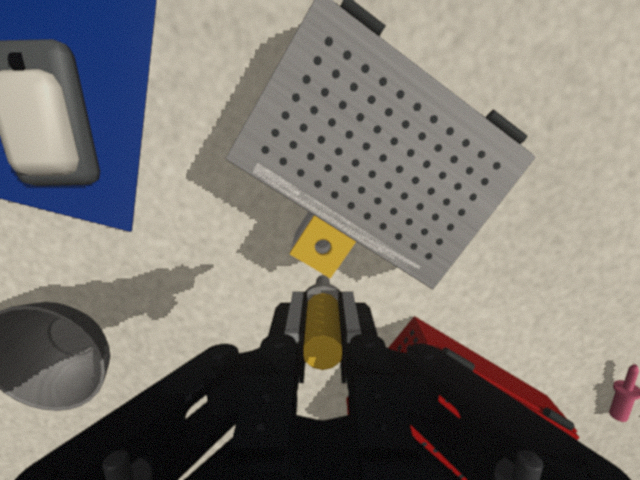

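```bash
cat > i.py <<'E'
from h import *
from bench import arm
O=[np.pi,0,.273]
arm.servo_line([.4970,.1520,.102],O,.1); arm.wait(.2)
s=arm.read_state(); print(s['time'],s['finger_gap'],s['eef_pos'],s['wrist_force'].round(2))
I={n:arm.read_camera(n)[:,:,::-1] for n in ['wrist','scene','side']}
for n in I: cv2.imwrite(f'pics/{n}4.png',I[n])
KC=cam(arm,'wrist',s); e=s['eef_pos']
print(proj(KC,[e+[0,0,-.036],[.497,.152,.058]]))
c=lambda i,k:cv2.resize(i,None,fx=k,fy=k,interpolation=cv2.INTER_CUBIC)
cv2.imwrite('pics/d4.png',np.hstack([c(I['wrist'][225:325,273:373],4),c(I['scene'][180:230,340:390],8)]))
cv2.imwrite('pics/d5.png',c(I['side'][175:245,230:300],8))
E
python3 i.py
```

```text
18.475 0.17252826959990755 [0.49749155 0.15216206 0.10271243] [-0.58  0.24 -0.94]
[[323.05867345 277.44699333]
 [323.05267222 272.27048907]]
```

View pics/d4.png

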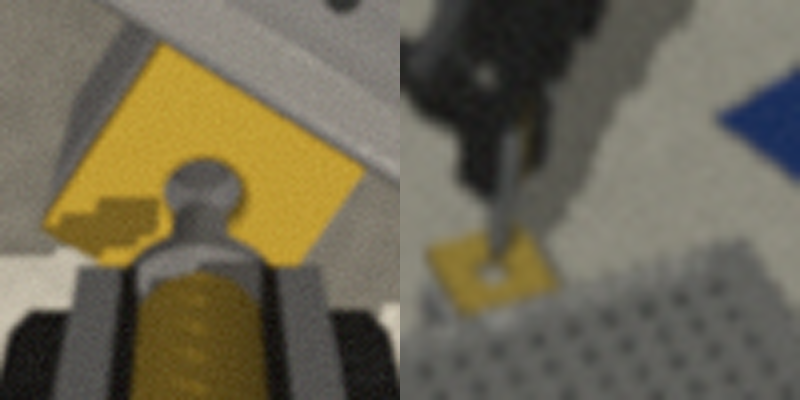

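View pics/d5.png

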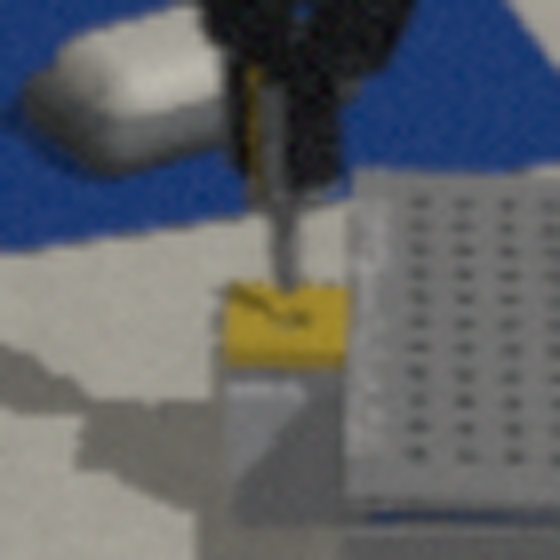

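```bash
cat > d.py <<'E'
from h import *
from bench import arm
O=[np.pi,0,.273]
f0=arm.read_state()['wrist_force']
for z in np.arange(.098,.0605,-.003):
    arm.servo_line([.4970,.1520,z],O,.03); s=arm.read_state(); f=s['wrist_force']-f0
    print(round(z,4),round(s['time'],2),f.round(1),s['ft_torque'].round(2),(s['eef_pos']*1e3).round(1))
    if f[2]>6 or np.hypot(f[0],f[1])>5: break
E
python3 d.py
```

```text
0.098 18.91 [-0.1 -0.3 -0.6] [0.05 0.03 0.05] [496.8 151.9  97.7]
0.095 19.16 [-0.5 -0.6  0.2] [0.01 0.01 0.03] [496.8 151.9  94.7]
0.092 19.41 [ 0.2 -0.1  0.4] [-0.05 -0.06  0.03] [496.9 151.9  91.8]
0.089 19.66 [-1.  -0.1 -0.6] [-0.    0.04 -0.01] [496.8 151.9  88.8]
0.086 19.91 [-0.6 -1.4 -0.7] [0.03 0.01 0.01] [496.8 151.9  85.8]
0.083 20.16 [-0.7  0.4 -0.4] [-0.04  0.01 -0.02] [496.8 151.9  82.8]
0.08 20.41 [-0.1  0.1  0.1] [-0.02 -0.03  0.03] [496.9 152.   79.8]
0.077 20.66 [-1.2 -0.1  0.1] [-0.    0.01  0.06] [496.8 151.9  76.8]
0.074 20.91 [-0.8  0.2 -1.3] [ 0.03  0.05 -0.03] [496.8 152.   73.8]
0.071 21.16 [-0.7 -0.  -1. ] [ 0.02 -0.01  0.02] [496.8 152.   70.8]
0.068 21.41 [-1.4 -0.8 -0.2] [0.06 0.02 0.01] [496.8 151.9  67.8]
0.065 21.66 [-0.5 -0.2  0.7] [-0.02 -0.01 -0.01] [497.  152.   64.9]
0.062 21.91 [-0.7 -0.4  1.1] [ 0.06 -0.05  0.  ] [497.1 152.1  62. ]
```

```bash
cat > e.py <<'E'
from h import *
from bench import arm
O=[np.pi,0,.273]
for z in np.arange(.061,.0505,-.001):
    arm.servo_line([.4970,.1520,z],O,.02); s=arm.read_state(); f=s['wrist_force']
    print(round(z,4),round(s['time'],2),f.round(1),s['ft_torque'].round(2),(s['eef_pos']*1e3).round(1),s['finger_gap'].round(3))
    if f[2]>15 or np.hypot(f[0],f[1])>8: break
arm.wait(.2); s=arm.read_state(); print(s['time'],s['wrist_force'],s['eef_pos'])
I={n:arm.read_camera(n)[:,:,::-1] for n in ['wrist','scene','side']}
for n in I: cv2.imwrite(f'pics/{n}5.png',I[n])
c=lambda i,k:cv2.resize(i,None,fx=k,fy=k,interpolation=cv2.INTER_CUBIC)
cv2.imwrite('pics/d6.png',np.hstack([c(I['wrist'][225:325,273:373],4),c(I['scene'][180:280,320:420],4)]))
cv2.imwrite('pics/d7.png',c(I['side'][175:265,230:340],6))
E
python3 e.py
```

```text
Traceback (most recent call last):
  File "e.py", line 6, in <module>
    print(round(z,4),round(s['time'],2),f.round(1),s['ft_torque'].round(2),(s['eef_pos']*1e3).round(1),s['finger_gap'].round(3))
                                                                                                       ^^^^^^^^^^^^^^^^^^^^^
AttributeError: 'float' object has no attribute 'round'
```

```bash
sed -i "s/s\['finger_gap'\].round(3)/round(s['finger_gap'],3)/; s/arange(.061/arange(.060/" e.py; python3 e.py
```

```text
0.06 22.41 [-0.5  0.9  3.7] [ 0.22  0.14 -0.02] [497.  152.1  60.1] 0.17
0.059 22.66 [-0.9  1.   3.7] [0.26 0.21 0.01] [497.1 152.1  59. ] 0.172
0.058 22.91 [-1.   2.6  4. ] [0.37 0.21 0.02] [497.  152.1  58. ] 0.168
0.057 23.16 [-0.9  1.1  5.3] [ 0.36  0.23 -0.05] [497.  152.1  57.1] 0.165
0.056 23.41 [-2.8  1.4 10.8] [ 0.27  0.61 -0.02] [497.  152.2  56.9] 0.168
0.055 23.66 [-5.4  0.5 17.9] [ 0.14  0.84 -0.06] [497.  152.2  56.8] 0.173
23.8583 [-4.52629443  0.9011887  17.81157527] [0.49699554 0.15215144 0.05677498]
```

View pics/d6.png

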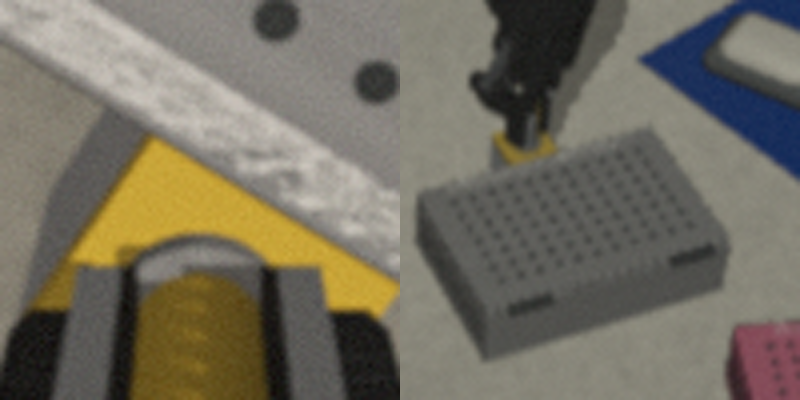

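View pics/d7.png

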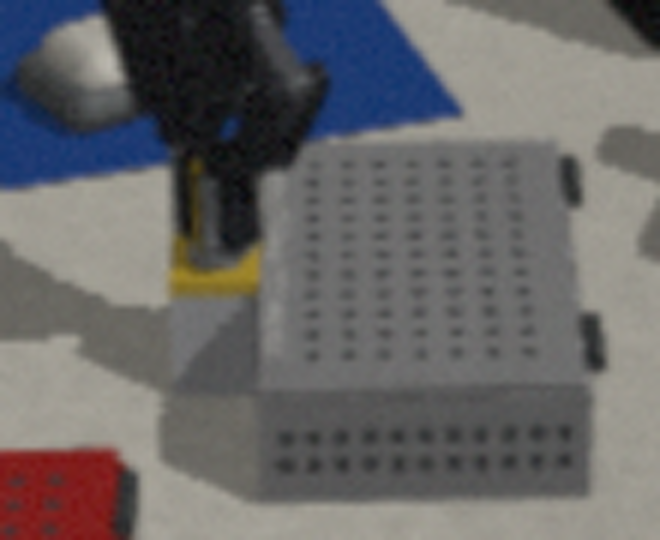

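Run:
```python
from bench import arm
import numpy as np,cv2
arm.servo_line([.4970,.1520,.054],[np.pi,0,.273],.02); arm.wait(.5)
for _ in range(3):
    s=arm.read_state(); print(s['time'],s['wrist_force'].round(1),(s['eef_pos']*1e3).round(2),s['finger_gap']); arm.wait(.1)
cv2.imwrite('pics/scene6.png',arm.read_camera('scene')[:,:,::-1])
```

```text
24.7583 [-6.8  0.  24.1] [497.03 152.15  56.59] 0.17113410325114398
24.8583 [-7.6 -0.2 23.9] [497.05 152.17  56.62] 0.17173651873371973
24.9583 [-6.   0.4 23.2] [497.03 152.16  56.6 ] 0.16496181074185032
```

View pics/scene6.png

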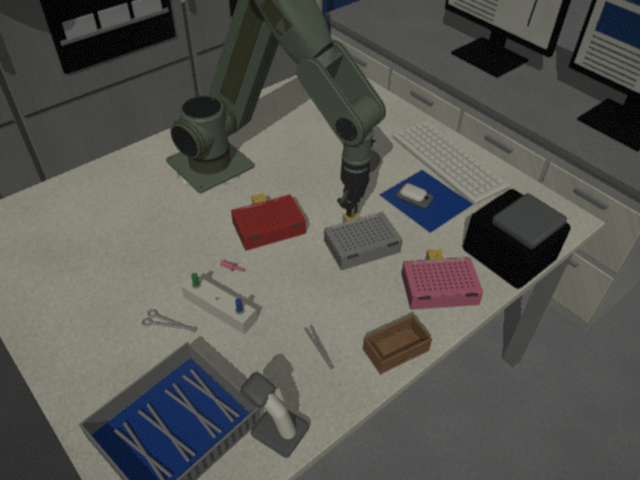

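Run:
```python
from bench import arm
print(arm.sign_off());
```

```text
the job is handed in; nothing more can be done
None
```

I swung the lid shut, then took the yellow pin from the middle hole of the rack and pushed it through the tab into the block. I handed the job in at about 25 s, still gripping the pin and pressing down.

**Last checks**
- **Seating:** the push met a hard stop with the tool at z = 56.6–56.9 mm. I expected 57 mm with the lid fully shut and the collar on the tab.
- **Force:** the downward push held steady at about 24 N, with about 7 N sideways. The grip opening did not change.
- **Cameras:** before the last 1 mm of push, the side view showed the lid flat on the tray with no gap and the wrist view showed the collar against the tab. The final scene view showed the lid still shut.
- **Other objects:** in the final scene view, the blue and green pins, scissors, forceps, bowl and mouse were where they started.

**One thing disagreed:** the pink look-alike pin was upright in the first picture and lying on its side by the next, taken after the lid push. My planned path stayed well above it and I felt no contact, so I think it toppled on its own. I have no picture of the moment it fell.

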